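# Trim the balance weight of a heater cover until its friction hinge holds

## Robot

A 6-joint arm with a two-finger parallel gripper is mounted at the origin on a cart in front of the work surface, level with it; the furniture and walls round the work are solid. World frame = base frame: x ahead of the robot, y to its left, z up, the work surface at z = 0. Lengths are in m, angles in degrees, forces in N, time in s.
With the tool pointing down it reaches from about 0.325 to 0.85 m from the base axis. Payload 15.5 kg.
Tool frame: the origin (TCP) lies midway between the tips of the shut fingers; the grasp point (between the pads) lies 19 mm behind it; z points along the fingers, y is the line along which they close (so a half turn about z gives the same grasp; the last joint's range is limited). The gripper opens to 91 mm and grips with 3 to 60 N. Pads are 32 mm wide; open, the fingers measure 118 mm over their backs; the gripper's body (76 mm by 178 mm) begins 60 mm behind the grasp point.
Start: joints at [65.346, 28.281, 77.091, -0, 74.628, -5.472], TCP at [0.205, 0.59, 0.179] pointing down, gripper open.
Joint ranges: [-166.48, 166.48], [-47.26, 123.95], [12.59, 153.08], [-70.14, 250.14], [6.76, 159.57], [-176.63, 176.63]. Speed limits (degrees/s): [108.29, 108.29, 147.25, 172.46, 172.46, 172.46].

## Interface

Orientations are given as a 3x3 rotation matrix whose columns are the frame's x, y, z axes.
In Python, from bench import ctrl gives the robot as it stands. The module is installed in compiled form; this text tells all that it offers. Calls block until the motion is done:
- ctrl.goto(position, orientation): joint-space move of the TCP to a pose.
- ctrl.move_l(position, vel=0.15, ori=None, contact_N=None): straight line of the TCP; ori=None keeps the orientation; vel is the mean speed in m/s. With contact_N (N) it stops when the force on the tool has changed by that much, and returns True; else False.
- ctrl.movej(angles): joint-space move.
- ctrl.command_gripper(opening): opening from 0.0 (shut) to 1.0 (fully open); the grip force is fixed at half the most; returns when the fingers have stopped.
- ctrl.sleep(seconds).
- ctrl.ik(position, orientation): joint angles nearest the present ones, or None.
- ctrl.read_camera(name): name is "scene" or "top" or "wrist"; returns the picture (400x640x3 uint8, blue, green, red); there is no depth.
- ctrl.camera_params(name): a dict with "fx", "fy", "cx", "cy" (pixels), "D" ([k1, k2, p1, p2, k3] as OpenCV has them; the pictures are not rectified), "pose" (4x4, takes a point from camera to world coordinates); the wrist camera has in their place "T_tool_cam" (4x4, takes a point from camera to tool coordinates, whose origin is the TCP and whose axes are the flange's). Camera axes: x right, y up, looking along -z (the intrinsics and any distortion apply to the point x, -y, -z); pixel columns grow to the right and rows downward; lengths in m; the calibration is good to about 2 mm. A picture is of the moment at which its call begins: read the wrist's pose just before it. camera_params takes no time and is no camera call.
A pose or a line that the arm cannot do raises ctrl.MotionError and nothing moves.
- ctrl.sign_off(): hands the job in; it is judged then, once.
Readings, each from a call of its own:
- ctrl.current_t(): time.
- ctrl.current_q(): joint angles.
- ctrl.current_dq(): joint speeds.
- ctrl.current_effort(): joint torques, N m.
- ctrl.current_tool_pos(): TCP position.
- ctrl.current_eef_rot(): TCP orientation.
- ctrl.current_contact_force(): force on the tool from outside, world axes, zero at the start.
- ctrl.current_wrist_torque(): the same for the moment, N m.
- ctrl.current_grip_width(): opening from 0.0 (shut) to 1.0 (fully open).
- ctrl.current_grasp_force(): force on a finger pad.
Only numpy, scipy, OpenCV 4.12 (cv2) and the standard library are available. Lean on these libraries where they do the work, as an engineer would, in place of code of your own. Each camera call takes 0.05 s, during which the arm holds its last target. There are 200 camera calls.

## Task

The clear cover of the dry-block tube heater got a new pane and its friction hinge no longer holds it up. Slide the balance weight back along its bar until the cover stays by itself when you raise it by its handle to about half open (45 degrees) and let go: with the weight too far forward it sinks, too far back it rises. Tubes stand underneath, so never let the cover drop: feel in your hand that it is near balance before you let go. Leave it standing half open, hands off, without disturbing the bottles, timer and marker beside it.

Things in the scene. Friction and masses are not known exactly. Their poses are not given: they have to be found in the camera images.
- bath: dry-block tube heater, a fixed white box 195 x 186 mm and 84 mm high on the bench with an aluminium block of tube wells on top. Origin: centre of its underside on the bench; its +x points to the hinge side (the back, away from the robot), -x to the front panel, z up.
- cover (a joint): angle of the clear hinged cover in rad: 0 shut, 0.785 half open (45 degrees), stop at 1.45. The cover is 170 x 172 mm; shut, its top lies 118 mm above the bench. It turns about the hinge axis, along the heater's y. The friction hinge resists with about 0.04 N m. The cover itself pulls shut with 0.12 to 0.42 N m (differs each time), times the cosine of its angle.
- hinge (a point): point on the hinge axis at the middle of the cover: in the heater's frame 85 mm behind its origin (+x) and 99 mm above the bench; axes as the heater's.
- handle (a point): centre of the grip of the black upright handle block near the cover's front edge: 26 mm wide along y, 16 mm along x, 45 mm above the cover's top. This point is 15 mm below its top and 30 mm above the cover; with the cover shut it is 156 mm in front of the hinge axis and 50.5 mm above it. Axes move with the cover. Pinched on its two y faces, it can pivot between the fingers.
- weight (a joint): place of the balance weight along its bar, m: 0 at the front stop, 0.096 at the back stop; it is over the hinge axis at 0.034. Behind the axis the 0.8 kg weight helps to raise the cover, in front it pulls it shut: 7.85 N m per m of distance from the axis, times the cosine of the cover's angle. It slides with a friction of 9 N and stays where it is left, also on the tilted bar.
- rib (a point): middle of the grip rib on top of the balance weight, a dark steel block 48 x 48 x 44 mm on a flat bar at the cover's right (-y) side, 142 mm from the cover's middle. The rib is 36 mm long along the bar (x), 16 mm wide (y) and 24 mm high; this point is 11 mm below its top, 13 mm above the block's flat top, and 28.5 mm above the hinge axis with the cover shut. Moves and tilts with the cover.
- small_bottle_a: small white-capped plastic bottle, 36 mm diameter, 75 mm high, loose bystander on the heater's right; origin at the centre of its underside.
- small_bottle_b: small white-capped plastic bottle, 37 mm diameter, 85 mm high, loose bystander on the heater's right; origin at the centre of its underside.
- twist_timer: white twist timer, 68 mm diameter, 47 mm high, loose bystander on the heater's left; origin at the centre of its underside.
- felt_marker: felt marker, 136 mm long, 13 mm thick, loose bystander to the right of the heater; origin at its middle on the bench.

How it is judged:
By the outcome, as a careful person would: the job done as asked, in the order asked, and still so for the second after the job is handed in, with the robot touching nothing.
It also fails if it takes over 72 s, if anything falls off the work surface, if the arm or the gripper's body presses on something with over 40 N, if the wrist force passes 120 N, or if a joint passes its speed limit or range.

## Working session

There is one attempt and no reset: what is moved stays moved. The work goes in short steps, each a Python script; the robot and the scene stay as the last script left them, time stands still between calls to the robot, and variables do not carry over. Pictures are saved under pics/ and viewed, at most 10 in all, crops included, and the job is handed in when it is done.

```bash
mkdir -p pics; python3 - <<'E'
from bench import ctrl
import cv2,numpy as np
for n in("scene","top"):
    cv2.imwrite(f"pics/{n}0.png",ctrl.read_camera(n)); p=ctrl.camera_params(n); print(n,{k:np.round(v,3).tolist() for k,v in p.items()})
print(ctrl.current_t(),np.round(ctrl.current_eef_rot(),3).tolist(),ctrl.camera_params("wrist"))
E
```

```text
scene {'fx': 417.21, 'fy': 417.21, 'cx': 319.211, 'cy': 193.384, 'D': [-0.085, 0.0, 0.0, 0.0, 0.0], 'pose': [[0.67, 0.429, -0.606, -0.115], [-0.742, 0.414, -0.527, -0.58], [0.025, 0.803, 0.595, 0.71], [0.0, 0.0, 0.0, 1.0]]}
top {'fx': 480.74, 'fy': 480.74, 'cx': 317.117, 'cy': 199.572, 'D': [0.004, 0.0, 0.0, 0.0, 0.0], 'pose': [[-0.003, 0.996, -0.093, 0.381], [-1.0, -0.002, 0.007, -0.064], [0.006, 0.093, 0.996, 1.413], [0.0, 0.0, 0.0, 1.0]]}
0.1 [[-0.944, 0.329, -0.0], [0.329, 0.944, -0.001], [0.0, -0.001, -1.0]] {'fx': 335.36212540328467, 'fy': 335.36212540328467, 'cx': 315.7546903566357, 'cy': 201.1390653895731, 'D': array([0.0091616, 0.       , 0.       , 0.       , 0.       ]), 'T_tool_cam': array([[-1.25700843e-03,  9.71693340e-01,  2.36242402e-01,
         6.63019851e-02],
       [ 9.99999077e-01,  1.34332688e-03, -2.04427831e-04,
        -5.16318128e-04],
       [-5.15991932e-04,  2.36241927e-01, -9.71694132e-01,
        -2.05912719e-01],
       [ 0.00000000e+00,  0.00000000e+00,  0.00000000e+00,
         1.00000000e+00]])}
```

View pics/scene0.png

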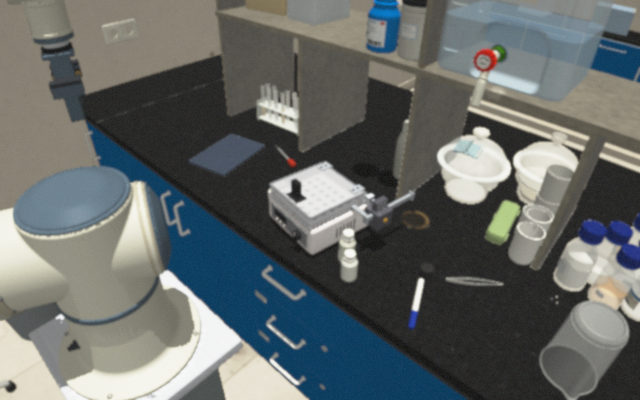

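View pics/top0.png

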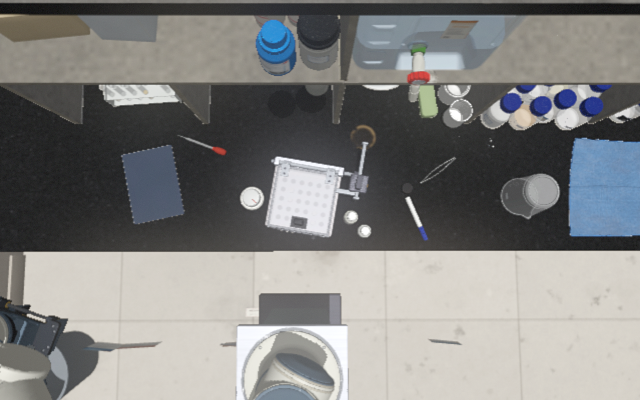

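The top view shows the heater around pixel (303,197), the handle at (298,222) and the weight at (358,182), with the bar running back to (364,145). The bottles are at (351,217) and (364,231), the timer at (251,198) and the marker at (416,218). I'll enlarge both views.

```bash
python3 - <<'E'
import cv2,numpy as np
a=cv2.imread("pics/top0.png")[130:250,240:390]; b=cv2.imread("pics/scene0.png")[150:270,260:420]
a=cv2.resize(a,None,fx=5,fy=5,interpolation=cv2.INTER_CUBIC);b=cv2.resize(b,None,fx=5,fy=5,interpolation=cv2.INTER_CUBIC)
cv2.imwrite("pics/ta.png",a);cv2.imwrite("pics/sb.png",b)
E
```

```text
(no output)
```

View pics/ta.png

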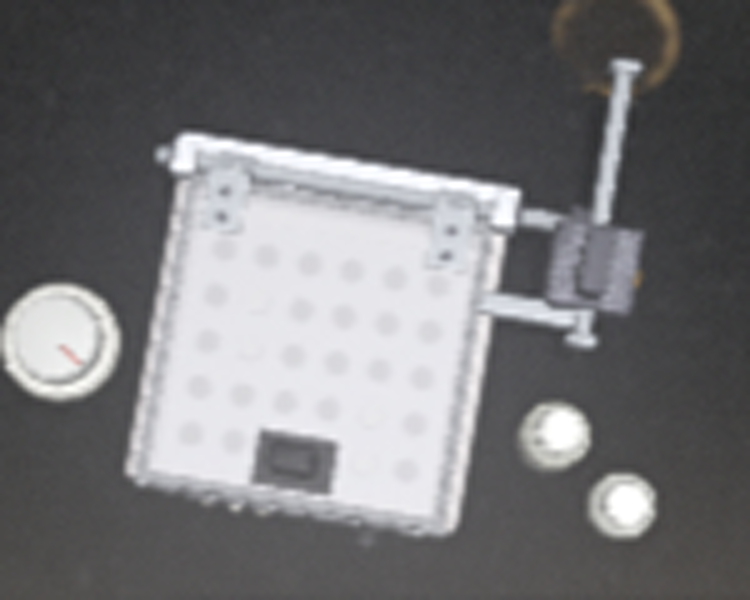

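View pics/sb.png

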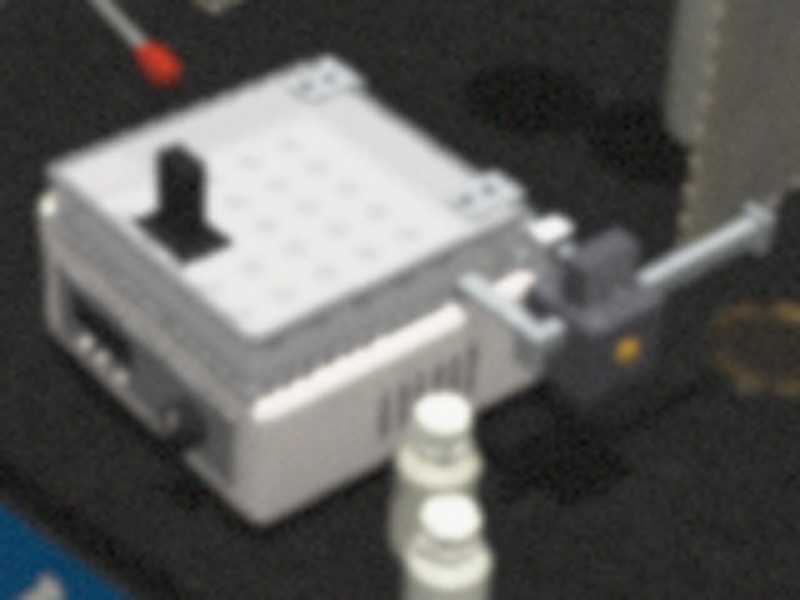

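The crops give clear features. In the top crop the handle top is at (295,457), the rib top at (598,258), and the bar ends at (625,65) and (582,335). In the scene crop the handle top is at (180,150) and the rib top at (612,245). Next I'll convert these pixels to positions.

```bash
cat > h.py <<'E'
import cv2,numpy as np
from bench import ctrl
def ray(p,uv,pose):
    K=np.array([[p["fx"],0,p["cx"]],[0,p["fy"],p["cy"]],[0,0,1]])
    x,y=cv2.undistortPoints(np.array([[uv]],float),K,np.array(p["D"]))[0,0]
    return pose[:3,3],pose[:3,:3]@np.array([x,-y,-1])
def onz(n,uv,z):
    p=ctrl.camera_params(n); o,d=ray(p,uv,np.array(p["pose"])); return o+d*(z-o[2])/d[2]
E
python3 - <<'E'
from h import *
T=lambda u,v,z:onz("top",(240+u/5,130+v/5),z)
S=lambda u,v,z:onz("scene",(260+u/5,150+v/5),z)
f=lambda a:np.round(a,4).tolist()
e1,e2=T(625,65,.099),T(582,335,.099); d=e1-e2; print("bar",f(e1),f(e2),np.degrees(np.arctan2(d[1],d[0])),np.hypot(*d[:2]))
c=[T(*q,.118) for q in((130,480),(455,530),(520,190),(180,135))]
for i in range(4):
    d=c[(i+1)%4]-c[i];print("edge",f(c[i]),np.degrees(np.arctan2(d[1],d[0])),np.hypot(*d[:2]))
print("handle",f(T(295,457,.163)),f(T(295,462,.118)),f(S(180,150,.163)))
print("rib",f(T(598,258,.1385)),f(S(612,245,.1385)),"block",f(T(594,267,.1145)))
for q in((557,432,.08),(625,505,.07)):print("bottle",f(T(*q)))
E
```

```text
bar [0.6611, -0.2065, 0.099] [0.5105, -0.181, 0.099] -9.60201623073397 0.15276703626308202
edge [0.4308, 0.0648, 0.118] -98.89127271545489 0.17684815341445584
edge [0.4035, -0.1099, 0.118] -11.173177467249406 0.18812735949621065
edge [0.588, -0.1463, 0.118] 80.59694342475646 0.18773977779544315
edge [0.6187, 0.0389, 0.118] 172.13384605072886 0.1896854660227794
handle [0.4408, -0.0253, 0.163] [0.4402, -0.0239, 0.118] [0.4439, -0.0218, 0.163]
rib [0.5479, -0.1865, 0.1385] [0.5518, -0.1913, 0.1385] block [0.5461, -0.1865, 0.1145]
bottle [0.4582, -0.1682, 0.08]
bottle [0.4179, -0.2065, 0.07]
```

```bash
cat >> h.py <<'E'
yaw=np.radians(-9.3); X=np.array([np.cos(yaw),np.sin(yaw),0]); Y=np.array([-X[1],X[0],0])
R=np.column_stack([-X,Y,[0,0,-1]])
def wcam():
    p=ctrl.camera_params("wrist"); M=np.eye(4); M[:3,:3]=ctrl.current_eef_rot(); M[:3,3]=ctrl.current_tool_pos()
    return ctrl.read_camera("wrist"),p,M@np.array(p["T_tool_cam"])
E
python3 - <<'E'
from h import *
import pickle
ctrl.goto([.442+.0,-.0235,.25],R); ctrl.command_gripper(.6)
ims=[]
im,p,M=wcam(); ims.append((im,M)); cv2.imwrite("pics/w1.png",im)
pickle.dump((im,p,M),open("w1.pkl","wb"))
print(ctrl.current_t(),np.round(ctrl.current_contact_force(),2),np.round(ctrl.current_wrist_torque(),3),ctrl.current_tool_pos())
E
```

```text
3.225 [-0.2  -0.48 -0.2 ] [ 0.005  0.014 -0.042] [ 0.44199271 -0.02351733  0.24998719]
```

View pics/w1.png

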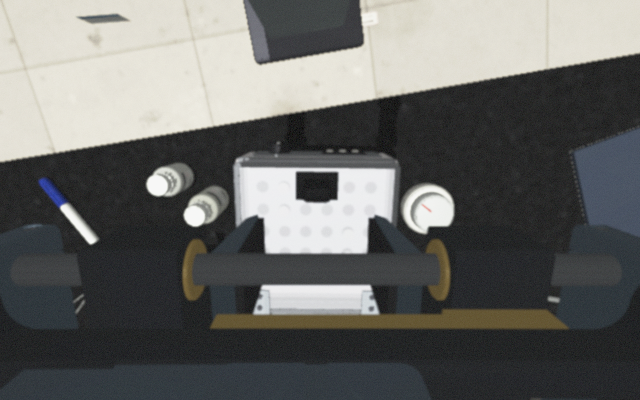

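The wrist view shows the handle plate across columns 297-338 and rows 172-202, centred at (318,187). The cover's front edge lies level at row 160, so the yaw is right.

```bash
python3 - <<'E'
from h import *
import pickle
im,p,M=pickle.load(open("w1.pkl","rb"))
def g(u,v,z):
    o,d=ray(p,(u,v),M); w=o+d*(z-o[2])/d[2]; r=w-np.array([.442,-.0235,0]); return np.round([*w,r@X,r@Y],4)
for q in((318,202,.163),(318,172,.118),(297,172,.118),(338,172,.118),(236,158,.118),(398,158,.118)):print(q,g(*q))
h=np.array([.442,-.0235,0]);hinge=h+.156*X+np.array([0,0,.099]);print(hinge,hinge-.142*Y)
r=np.array([.549,-.188,.099])-hinge;print("s",r@X+.034,"lat",r@Y)
# prejudge IK along the arc
for a in(0,20,45,50):
    a=np.radians(a);u=-.156*np.cos(a)+.0505*np.sin(a);z=.156*np.sin(a)+.0505*np.cos(a)
    print(ctrl.ik(hinge+u*X+[0,0,z-.019],R))
for s in(0,.096):print(ctrl.ik(hinge-.142*Y+(s-.034)*X+[0,0,.0175],R))
E
```

```text
(318, 202, 0.163) [ 0.4478 -0.0228  0.163   0.0057  0.0016]
(318, 172, 0.118) [ 0.4279 -0.0193  0.118  -0.0146  0.0019]
(297, 172, 0.118) [ 0.4244 -0.0403  0.118  -0.0147 -0.0194]
(338, 172, 0.118) [ 0.4312  0.0008  0.118  -0.0146  0.0222]
(236, 158, 0.118) [ 0.4004 -0.0983  0.118  -0.0289 -0.0805]
(398, 158, 0.118) [ 0.427   0.0624  0.118  -0.0287  0.0823]
[ 0.59594949 -0.0487102   0.099     ] [ 0.57300175 -0.18884371  0.099     ]
s 0.010177390227031392 lat -0.14504615649086014
[-1.07818686e+01  1.74812714e+01  1.05305352e+02 -2.54444375e-14
  5.72133761e+01 -9.14818686e+01]
[-1.06969105e+01  1.56271892e+01  9.80732304e+01 -2.54444375e-14
  6.62995804e+01 -9.13969105e+01]
[-1.05499644e+01  1.74091293e+01  8.73574598e+01 -2.54444375e-14
  7.52334109e+01 -9.12499644e+01]
[-1.05194696e+01  1.82073279e+01  8.51463320e+01 -2.54444375e-14
  7.66463401e+01 -9.12194696e+01]
[-2.47764790e+01  2.77779656e+01  8.93211163e+01 -2.54444375e-14
  6.29009182e+01 -1.05476479e+02]
[-2.25547703e+01  3.48260129e+01  7.51173823e+01 -2.54444375e-14
  7.00566049e+01 -1.03254770e+02]
```

```bash
cat >> h.py <<'E'
H0=np.array([.442,-.0235,0])-.0015*X+.0012*Y; hinge=H0+.156*X+np.array([0,0,.099])
def pos(deg):  # grasp point on handle
    a=np.radians(deg);return hinge+(-.156*np.cos(a)+.0505*np.sin(a))*X+np.array([0,0,.156*np.sin(a)+.0505*np.cos(a)])
TC=np.array([0,0,-.019])
def rd(n=4):
    F=[];M=[]
    for _ in range(n): F.append(ctrl.current_contact_force());M.append(ctrl.current_wrist_torque());ctrl.sleep(.02)
    return np.mean(F,0),np.mean(M,0),np.std(F,0)
def feel(deg,F0,M0):
    F,M,s=rd();F=F-F0;M=M-M0;r=pos(deg)-hinge
    # opening = rotation about +Y gives front up? axis sign: closing torque from cover on tool
    tf=-(np.cross(r,F)@Y)   # outside force on tool
    return tf,M@Y,F@X,F@Y,F[2]
def arc(a,b,step=4,vel=.06):
    n=max(1,int(np.ceil(abs(b-a)/step)))
    for d in np.linspace(a,b,n+1)[1:]: ctrl.move_l(pos(d)+TC,vel=vel)
E
python3 - <<'E'
from h import *
ctrl.move_l(pos(0)+TC+[0,0,.07],vel=.2)
c=ctrl.move_l(pos(0)+TC,vel=.12,contact_N=8);print("contact",c,ctrl.current_tool_pos())
F0,M0,s=rd(8);np.save("b.npy",[F0,M0]);print(F0,M0,s)
if not c:
    ctrl.command_gripper(0);print("w",ctrl.current_grip_width()*91,np.round(feel(0,F0,M0),3))
    a=0
    for b in(4,8,12,16,12,8,4):
        arc(a,b);a=b;print(b,np.round(feel(b,F0,M0),3))
print(ctrl.current_t())
E
```

```text
contact False [ 0.44135576 -0.02219061  0.13131849]
[ 0.10797269 -0.12751181  0.10794605] [ 0.00277047 -0.00666146 -0.00890774] [0.3071603  0.57486145 0.56254747]
w 0.30657991728263295 [-0.062  0.007  0.025  0.017  0.387]
4 [ 0.027  0.008 -0.174 -0.248 -0.109]
8 [ 0.077  0.034 -0.253  0.372 -0.401]
12 [ 0.012  0.012 -0.314 -0.106  0.1  ]
16 [ 0.065  0.009 -0.104  0.362 -0.409]
12 [ 0.003 -0.015 -0.264 -0.167  0.132]
8 [-0.008  0.009  0.589  0.16  -0.233]
4 [ 0.024  0.019 -0.425  0.244  0.012]
8.325
```

```bash
python3 - <<'E'
from h import *
print(ctrl.current_grip_width(),ctrl.current_grasp_force(),ctrl.current_tool_pos())
im=ctrl.read_camera("scene")[110:270,220:420]; w=ctrl.read_camera("wrist")
im=cv2.resize(im,(500,400),interpolation=cv2.INTER_CUBIC)
cv2.imwrite("pics/m1.png",np.vstack([im,cv2.resize(w,(500,200))[:, :]]) if 0 else np.hstack([im[:, :400],w[:, 120:520]]))
E
```

```text
0.0037580445202132938 0.0 [ 0.44469173 -0.02272999  0.14138493]
```

View pics/m1.png

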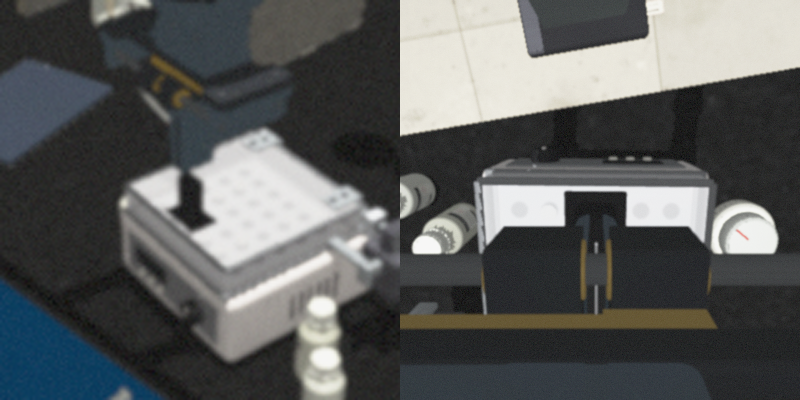

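The fingers closed on air. The shut tips appear at about scene pixel (296,176), behind or above the handle top at about (296,182), even though the TCP reads z = 0.141. I'll check the projections.

```bash
cat >> h.py <<'E'
def proj(p,pose,w):
    c=np.linalg.inv(pose)@np.append(w,1); K=np.array([[p["fx"],0,p["cx"]],[0,p["fy"],p["cy"]],[0,0,1]])
    return cv2.projectPoints(np.array([[c[0],-c[1],-c[2]]]),np.zeros(3),np.zeros(3),K,np.array(p["D"]))[0][0,0]
E
python3 - <<'E'
from h import *
t=np.array(ctrl.current_tool_pos()); im,p,M=wcam(); s=ctrl.camera_params("scene"); sp=np.array(s["pose"])
htop=pos(0)+[0,0,.015]; plate=H0+[0,0,.118]
for n,w in(("tcp",t),("htop",htop),("plate",plate),("tcp+30",t+[0,0,.03])):
    a=proj(s,sp,w);b=proj(p,M,w);print(n,"scenecrop",(a-[220,110])*2.5,"wristcrop",b+[280,0])
E
sed -n 1,1p /dev/null
```

```text
tcp scenecrop [191.64865511 194.01635331] wristcrop [596.47116995 225.76544958]
htop scenecrop [187.77935176 175.22395563] wristcrop [596.56840436 231.1759662 ]
plate scenecrop [188.24940014 215.75773834] wristcrop [596.37750967 209.92577673]
tcp+30 scenecrop [191.41168277 167.40618211] wristcrop [596.61281271 242.37674684]
```

```bash
python3 - <<'E'
from h import *
a=ctrl.read_camera("scene")[150:210,265:325]; b=ctrl.read_camera("wrist")[180:320,250:390]
a=cv2.resize(a,(400,400),interpolation=cv2.INTER_CUBIC);b=cv2.resize(b,(400,400),interpolation=cv2.INTER_CUBIC)
o=np.hstack([a,b]).astype(float);o=255*(o/255)**.45
cv2.imwrite("pics/m2.png",o)
E
```

```text
[ WARN:0@1.041] global loadsave.cpp:1063 imwrite_ Unsupported depth image for selected encoder is fallbacked to CV_8U.
```

View pics/m2.png

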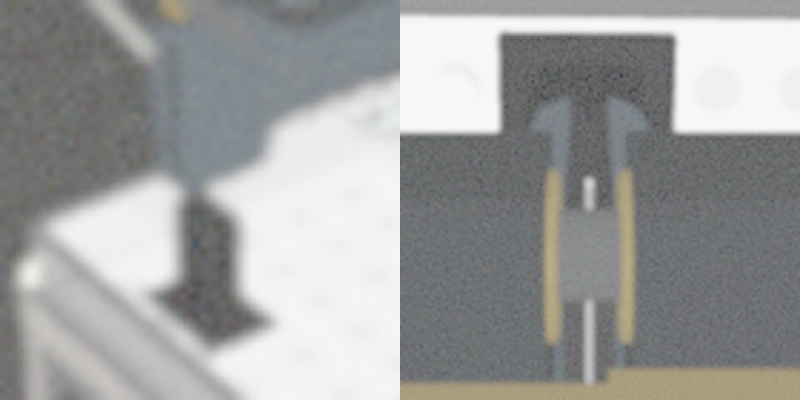

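The picture settles it. In both cameras the shut fingertips are about 30 mm short of the reported TCP, so they closed just above the handle top. Touching the handle top gently with shut fingers will give the true tip offset.

```bash
python3 - <<'E'
from h import *
t=pos(0)+TC
ctrl.move_l([t[0],t[1],.142],vel=.1)
c=ctrl.move_l([t[0],t[1],.118],vel=.02,contact_N=4)
F,M,s=rd(3);F0=np.load("b.npy")[0]
print(c,ctrl.current_tool_pos(),F-F0,s,"t",ctrl.current_t())
ctrl.move_l([t[0],t[1],.15],vel=.15)
E
```

```text
True [ 0.44069635 -0.02208176  0.12924656] [-1.82903332 -0.12294435 10.08353254] [0.22996056 0.15008278 0.96118698] t 9.5917
```

```bash
cat >> h.py <<'E'
TC=np.array([0,0,-.019-.0335])
E
python3 - <<'E'
from h import *
ctrl.command_gripper(.6)
c=ctrl.move_l(pos(0)+TC,vel=.06,contact_N=6);print("contact",c,ctrl.current_tool_pos())
F0,M0,s=rd(8);np.save("b.npy",[F0,M0]);print(F0,M0,s)
if not c:
    ctrl.command_gripper(0.0);w=ctrl.current_grip_width()*91;print("w",w,ctrl.current_grasp_force(),np.round(feel(0,F0,M0),3))
    if w>20:
        a=0
        for b in(4,8,12,16,12,8,4):
            arc(a,b);a=b;print(b,np.round(feel(b,F0,M0),3))
print(ctrl.current_t())
E
```

```text
contact False [ 0.44095312 -0.02210642  0.09728141]
[-0.05466905  0.00902123 -0.02030832] [0.01646213 0.01792845 0.00138345] [0.50317348 0.39585727 0.483446  ]
w 25.81508327225186 30.000711679458618 [-0.174  0.065 -0.066 -6.161  1.136]
4 [ 0.495 -0.022  0.235 -6.731 -3.352]
8 [ 0.464  0.07  -0.493 -7.054 -2.91 ]
12 [ 0.479  0.197 -1.066 -7.676 -2.755]
16 [ 0.538  0.315 -1.91  -8.188 -2.671]
12 [ 0.528  0.087 -0.366 -7.43  -3.504]
8 [ 0.559 -0.034 -0.266 -7.588 -3.664]
4 [ 0.531 -0.107  0.446 -6.577 -3.671]
15.4583
```

The handle is gripped, and the closing torque is about 0.52 N m from the averaged up and down readings. That calls for moving the weight back about 67 mm. I'll lower the cover, release it, and slide the weight.

```bash
python3 - <<'E'
from h import *
arc(4,0); ctrl.command_gripper(.5)
p=np.array(ctrl.current_tool_pos()); ctrl.move_l(p+[0,0,.085],vel=.2)
rib=np.array([.549,-.1885,0])
ctrl.move_l(rib+[0,0,.17],vel=.25)
c=ctrl.move_l(rib+[0,0,.084],vel=.08,contact_N=6);print("contact",c,ctrl.current_tool_pos())
if c: ctrl.move_l(np.array(ctrl.current_tool_pos())+[0,0,.002],vel=.05)
F0,M0,_=rd(4)
ctrl.command_gripper(0.0);w=ctrl.current_grip_width()*91;F,_,_=rd();print("w",w,ctrl.current_grasp_force(),F-F0)
if 13<w<19:
    p=np.array(ctrl.current_tool_pos())
    ctrl.move_l(p+.035*X,vel=.05);F,_,_=rd();print(F-F0,ctrl.current_grip_width()*91)
    ctrl.move_l(p+.067*X,vel=.05);F,_,_=rd();print(F-F0,ctrl.current_grip_width()*91,ctrl.current_tool_pos()-p)
    cv2.imwrite("pics/top1.png",ctrl.read_camera("top"))
print(ctrl.current_t())
E
```

```text
contact False [ 0.54930775 -0.18864299  0.08447913]
w 15.735575095714864 30.021773278713226 [ 6.16102432 22.45471041  3.51544842]
[-5.03251296 -2.95105373  3.47469293] 15.9572655165057
[-6.00685602 -4.99618217  2.29431502] 15.88755565200151 [ 0.0650402  -0.01128706 -0.00018936]
21.5833
```

```bash
python3 - <<'E'
from h import *
import h
h.hinge=hinge-.0012*Y
ctrl.command_gripper(.5); p=np.array(ctrl.current_tool_pos()); ctrl.move_l(p+[0,0,.085],vel=.2)
ctrl.command_gripper(.6)
ctrl.move_l(pos(0)+TC+[0,0,.08],vel=.25)
c=ctrl.move_l(pos(0)+TC,vel=.08,contact_N=6);print("contact",c)
o=h.rd; h.rd=lambda n=20:o(n)
F0,M0,s=h.rd();np.save("b.npy",[F0,M0])
if not c:
    ctrl.command_gripper(0.0);print("w",ctrl.current_grip_width()*91,np.round(feel(0,F0,M0),3))
    a=0
    for b in(10,20,14,10,14):
        arc(a,b);a=b;print(b,np.round(feel(b,F0,M0),3))
print(ctrl.current_t())
E
```

```text
contact False
w 25.761910181837685 [ 0.01  -0.032  0.108  8.198 -0.101]
10 [-0.083  0.048 -0.437  5.824  0.802]
20 [ 0.02   0.34  -1.864  5.426  1.295]
14 [ 0.009  0.043 -0.336  6.973  0.143]
10 [ 0.04   0.     0.032  8.073 -0.292]
14 [-0.099  0.009 -0.685  6.852  1.135]
31.4417
```

```bash
python3 - <<'E'
from h import *
import h
h.hinge=hinge-.0012*Y
F0,M0=np.load("b.npy")
def m(b):
    F,M,_=h.rd(25);F=F-F0;M=M-M0;r=pos(b)-h.hinge;L=(M@X)/(F@Y);tf=-(np.cross(r,F)@Y)
    print(b,"tf",round(tf,3),"My",round(M@Y,3),"L",round(L,3),"Fx,z",np.round([F@X,F[2]],2),"tot(.2)",round(tf-M@Y-.2*(F@X),3),"w",round(ctrl.current_grip_width()*91,1))
a=14
for b in(30,46,42,38,42,45):
    arc(a,b);a=b;m(b)
print(ctrl.current_t())
cv2.imwrite("pics/s45.png",cv2.resize(ctrl.read_camera("scene")[90:270,220:440],None,fx=3,fy=3))
E
```

```text
30 tf -0.04 My 0.37 L 0.225 Fx,z [-2.2  2.8] tot(.2) 0.029 w 25.6
46 tf 0.013 My 0.576 L 0.361 Fx,z [-3.07  6.08] tot(.2) 0.051 w 25.8
42 tf -0.286 My -0.129 L 0.28 Fx,z [-0.82  4.9 ] tot(.2) 0.006 w 25.5
38 tf -0.012 My -0.387 L 0.339 Fx,z [ 2.01 -2.85] tot(.2) -0.027 w 25.6
42 tf -0.092 My -0.046 L 0.952 Fx,z [-0.15  1.39] tot(.2) -0.016 w 26.1
45 tf 0.116 My 0.679 L 0.004 Fx,z [-3.48  5.27] tot(.2) 0.134 w 26.0
37.9917
```

View pics/s45.png

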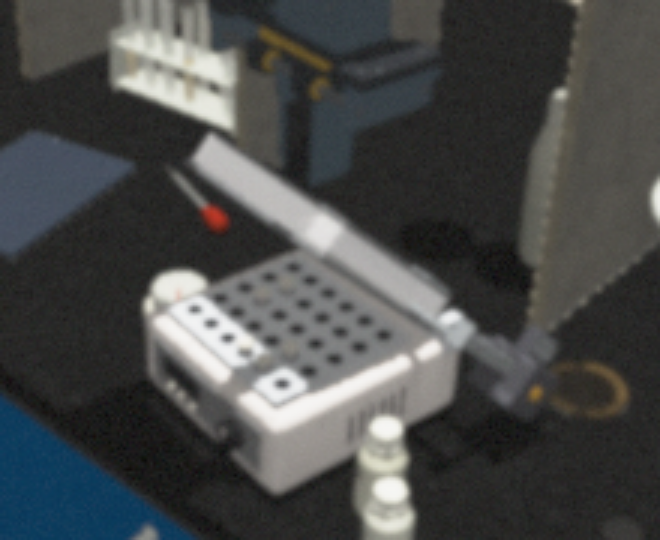

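The cover is at 45 degrees with the heater and bystanders undisturbed. The net torque I feel is about 0.02 N m, inside the hinge friction. I'll release with a narrow opening, ready to grip again if the pictures show movement.

```bash
python3 - <<'E'
from h import *
import h
h.hinge=hinge-.0012*Y
F0,M0=np.load("b.npy")
arc(45,46,vel=.03);arc(46,44.5,vel=.03); print(np.round(feel(44.5,F0,M0),3))
g=lambda:cv2.GaussianBlur(ctrl.read_camera("scene")[125:200,270:385].astype(np.float32),(0,0),1)
n0=g();n1=g();print("noise",np.abs(n1-n0).mean())
ctrl.command_gripper(.4)
for i in range(6):
    d=np.abs(g()-n0).mean();print(round(d,2),round(ctrl.current_t(),2),end=" | ")
    if d>5: ctrl.command_gripper(0);print("caught",ctrl.current_grip_width()*91);break
    ctrl.sleep(.15)
cv2.imwrite("pics/rel.png",cv2.resize(ctrl.read_camera("scene")[90:270,220:440],None,fx=3,fy=3))
E
```

```text
[-0.083  0.152 -2.133 -2.283  5.18 ]
noise 0.7379499
1.11 39.19 | 1.1 39.39 | 1.13 39.59 | 1.09 39.79 | 1.13 39.99 | 1.11 40.19 |
```

View pics/rel.png

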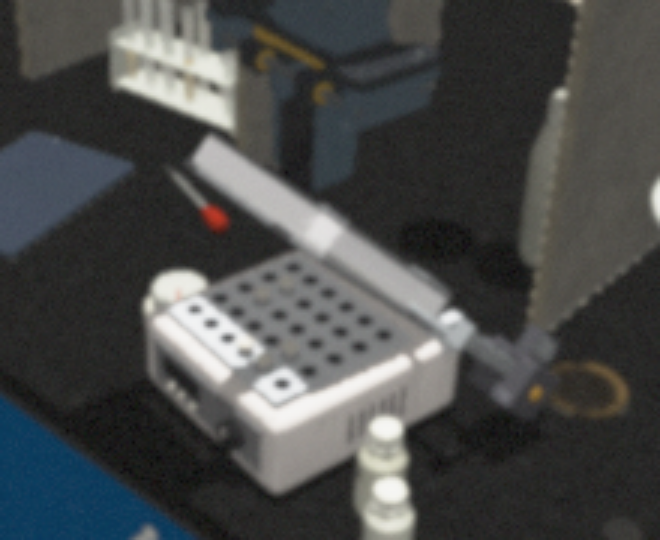

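After release the cover stands unchanged, with its front edge still at (205,150). I'll open wider, check for zero force, back straight off and check again.

```bash
python3 - <<'E'
from h import *
F0,M0=np.load("b.npy")
g=lambda:cv2.GaussianBlur(ctrl.read_camera("scene")[150:230,330:410].astype(np.float32),(0,0),1)
n0=g();F,_,_=rd(12);print("F",F-F0)
ctrl.command_gripper(.6);ctrl.sleep(.3);F,_,_=rd(12);print("F",F-F0,np.abs(g()-n0).mean())
p=np.array(ctrl.current_tool_pos())
if np.abs(F-F0).max()<1.2:
    print(ctrl.move_l(p+[0,0,.05],vel=.05,contact_N=5)); print(np.abs(g()-n0).mean())
    ctrl.move_l(p+[0,0,.12],vel=.15); ctrl.sleep(.5); print(np.abs(g()-n0).mean())
    ctrl.sleep(1.5);print(np.abs(g()-n0).mean(),ctrl.current_t())
    cv2.imwrite("pics/fin.png",cv2.resize(ctrl.read_camera("scene")[90:270,220:440],None,fx=3,fy=3))
E
```

```text
F [-0.04310284 -0.1728205  -0.00911018]
F [-0.16795817 -0.00618624  0.21045838] 0.7944379
False
0.8460205
1.8902799
1.8468876 45.5917
```

View pics/fin.png

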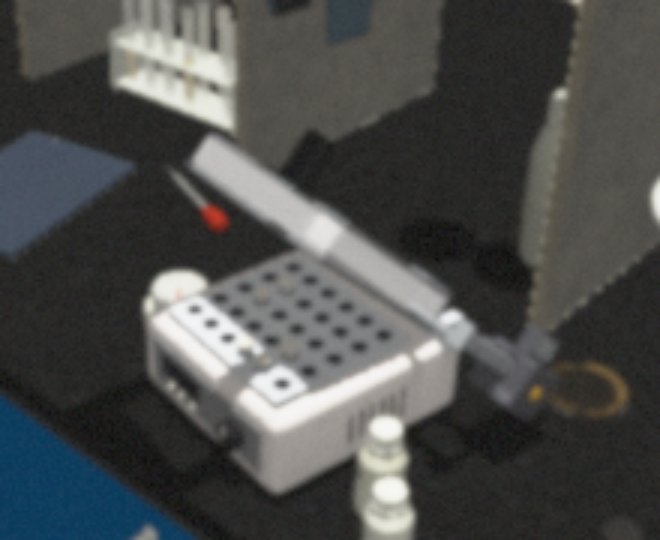

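The cover stands at the same angle with the gripper clear, its front edge still at (205,150), and the bottles and timer haven't moved.

```bash
python3 -c "
from bench import ctrl
print(ctrl.sign_off())"
```

```text
the job is handed in; nothing more can be done
None
```

I slid the weight back 66 mm, and the cover now stands by itself at about 45° with the gripper clear and the bystanders not touched. I handed the job in at about 46 s.

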